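# Seat the model eye in front of the retina camera

### The arm

A 6-joint arm with a two-finger parallel gripper is mounted at the origin on the work surface. World frame = base frame: x ahead of the robot, y to its left, z up, the work surface at z = 0. Lengths are in mm, angles in rad, forces in N, time in s.
With the tool pointing down it reaches from about 350 to 775 mm from the base axis. Payload 7.3 kg.
Tool frame: the origin (TCP) lies midway between the tips of the shut fingers; the grasp point (between the pads) lies 19 mm behind it (bot.tcp_to_grasp is the distance from the TCP to the grasp point, in mm); z points along the fingers, y is the line along which they close (so a half turn about z gives the same grasp; the last joint's range is limited). The gripper opens to 92 mm and grips with 3 to 60 N. Pads are 19 mm wide; open, the fingers measure 130 mm over their backs; the gripper's body (75 mm by 190 mm) begins 47 mm behind the grasp point.
Start: joints at [-1.444, 0.342, 1.524, -0, 1.275, -0.146], TCP at [141.472, -505.599, 226.741] pointing down, gripper open.
Joint ranges: [-2.53, 2.53], [-0.77, 2.02], [0.04, 2.7], [-1, 4.14], [0.28, 2.66], [-3.11, 3.11]. Speed limits (rad/s): [2.57, 2.57, 3.14, 3.14, 3.14, 3.14].

### API

Orientations are given as [roll, pitch, yaw] about the fixed x, y, z axes, in that order (R = Rz(yaw) Ry(pitch) Rx(roll)).
In Python, from plant import bot, viewer gives the robot as it stands. The module is installed in compiled form; this text tells all that it offers.
- The arm moves only by the shell command python3 -m handwheel 'ROWS'. ROWS is text: rows parted by semicolons, each of 7 numbers parted by spaces: the shift along the tool's x, y, z scaled (see below), then the turn, a rotation vector about the tool's x, y, z scaled (see below), then the opening, from -1 (shut) to 1 (fully open), so that 0 is half open. In form: tx ty tz rx ry rz gripper; .... A call has 1 to 8 rows; each row is the pose to reach, as a shift and turn from the pose commanded when the call began, along the tool's axes at that moment, turning the shorter way round; what a row does not reach only later rows make up. The controller multiplies each number of a shift by 10 cm and each number of a turn by pi rad. A row lasts 1/12 s, in which the tool goes at most 41.7 mm and 7.16 degrees, less where a joint would pass 70% of its speed; a pose out of reach is approached as far as the arm can. A call with a number of a shift or a turn outside -1 to 1 is refused whole. A call with a gripper value outside its range is refused whole. The fingers move at their own pace and stop on an object; the grip force is fixed at half the most. Time passes only in rows, so rows that repeat a pose let the fingers close. It gives the time, the measured TCP pose, the force, the opening and the grip force at its end, in the units of the state.
- bot.get_obs(): the state, without advancing time (a new reading comes with each control period).
- viewer.capture(name): name is "scene" or "top" or "wrist"; returns a dict with "frame" (384x512x3 uint8, red, green, blue), "fov_y" (degrees; the focal length in pixels is half the picture's height over the tangent of half this angle, whatever the lens; pixels are square), "cx", "cy" (the principal point, pixels), "T" (4x4, takes a point from camera to world coordinates). Camera axes: x right, y down, z forward; pixel columns grow to the right and rows downward; lengths in mm; the calibration is good to about 2 mm. The wrist camera is an equidistant fisheye: a pixel r from the principal point sees the ray r / f radians off the axis. A picture is of the moment at which its call begins. There is no depth.
- bot.close_job(): hands the job in; it is judged then, once.
Trained networks look in a picture, given as the dict that the camera call returned (one of the last four; its "shot" number tells which), for a name from the list of things; names that differ only in an ending like _2 or _b are one class to them, and where a whole thing is asked for, a point or a joint stands for the part that bears it (a point fixed in the world has none). Each returns a list of dicts, best first, with "score" (0 to 1); they miss things now and then, are a little off and sometimes report something else, mostly with a low value. They report only what shows in the picture. A call takes as long as a camera call. They do not tell look-alikes from the thing itself.
- viewer.recognise(target, picture): "centre" ([column, row] in pixels, amid what is visible of it).
- viewer.cut_out(target, picture): "pixels" (384x512 bool, what is visible of it) and "centre" ([column, row] in pixels, amid what is visible of it).
The state is a dict: "time": time; "joint_positions": joint angles; "dq": joint speeds; "tau": joint torques, N m; "tool_pos": TCP position; "tcp_rot": TCP orientation; "contact_force": force on the tool from outside, world axes, zero at the start; "moment": the same for the moment, N m; "grip_width": finger opening in mm; "finger_force": force on a finger pad.
Only numpy, scipy, OpenCV 4.12 (cv2) and the standard library are available. Lean on these libraries where they do the work, as an engineer would, in place of code of your own. Each camera call takes 0.05 s, during which the arm holds its last target. There are 200 camera calls.

### The job

The model eye's flat steel base has been left out of place on the bench. Push the base along the bench with the fingertips, without flinging it, until it sits square in the corner of the aluminium locating rails, flush against both the long rail and the short end stop, so that the eye stands in front of the lens. Slide it only: do not lift or tip the base or touch the eye or its post, leave the mug, drops bottle, mouse and jar where they are, and finish with the hand clear.

Things in the scene. Friction and masses are not known exactly. Their poses are not given: they have to be found in the camera images.
- stand: Loose dark steel base plate, 96 mm along its x, 110 mm along its y, 22 mm thick, about 0.5 kg; takes 2 to 6 N to slide and turns if pushed off centre. Origin: centre of its underside, z up. The model eye stands on its middle. It starts on the robot's side of the long rail and, seen from the robot, right of the end stop, up to 20 cm away, turned up to 0.3 rad from square.
- eye: Model eye fixed on the plate (origin and axes of the stand), not to be touched: a thin aluminium post, 12 mm across, at the plate's centre, carrying a white 26 mm ball, its centre 62 mm and its top 75 mm above the bench, with a short brass tube towards +x.
- corner: Fixed L of aluminium rails on the bench, 20 mm high. Its origin, on the bench, is where the stand's origin belongs, with the same axes. Long rail: along y from -240 to +67 mm, inner face at x = +48 mm; the stand lies on its -x (robot's) side. End stop: along x from -68 to +48 mm, inner face at y = +55 mm, the left end as seen from the robot.
- lens (a point): Centre of the camera's lens, 135 mm along the corner's x from its origin, 62 mm up. Behind it (+x) a black tube 40 mm wide and a white box 70 mm wide, to x = 280 mm, up to 95 mm high; all fixed to the corner.
- mug: Blue mug, 80 mm wide, 92 mm high, origin under its centre; handle at its +y. Bystander.
- drops: Small amber bottle with white cap, 28 mm wide, 62 mm high, origin under its centre, just beyond the end stop. Bystander.
- mouse: Black computer mouse, 105 by 60 mm, 34 mm high, origin under its centre. Bystander.
- jar: Clear jar with grey lid, 64 mm wide, 75 mm high, origin under its centre. Bystander.
Not all that is in view belongs to the job. Leave any red look-alike of the stand alone.

How it is judged (in metres and radians):
At the end, for the whole second after the job is handed in: The base rests flat on the bench, at rest, its origin within 3 mm of the corner's origin along both of the corner's axes (so within 3 mm of both rails) and square to the rails within 0.03 rad (x of stand in the frame of corner between -0.003 and 0.003 m and y of stand in the frame of corner between -0.003 and 0.003 m and angle between the x axis of stand and the x axis of corner, either way round below 0.03 rad and height (world z) of stand below 0.003 m and angle between stand's own z axis and vertical below 0.03 rad and linear speed of stand below 0.01 m/s); the robot touches nothing.
It fails at once if the base is lifted off the bench (over 6 mm) or tipped (over 0.12 rad) (height (world z) of stand above 0.006 m or angle between stand's own z axis and vertical above 0.12 rad).
It fails at once if the base is flung (faster than 0.35 m/s) (linear speed of stand above 0.35 m/s).
It fails at once if the robot touches the model eye or its post (over 0.5 N) (contact force between any of the fingers, the arm and eye above 0.5 N).
It fails at once if the mug, drops bottle, mouse or jar is moved by more than 10 mm (distance of any of mug, drops, mouse, jar from where it was at the start of the episode above 0.01 m).
It also fails if it takes over 48 s, if anything falls off the work surface, if the arm or the gripper's body presses on something with over 40 N, if the wrist force passes 120 N, or if a joint passes its speed limit or range.

## Working session

There is one attempt and no reset: what is moved stays moved. The work goes in short steps, Python scripts to look and compute and a shell command to move; the robot and the scene stay as the last step left them, time stands still between calls to the robot, and variables do not carry over. Pictures are saved under pics/ and viewed, at most 10 in all, crops included, and the job is handed in when it is done.

```bash
mkdir -p pics; cat > h.py <<'E'
import numpy as np, cv2
from plant import bot, viewer
def proj(c,P):
    T=np.array(c["T"]);p=(np.atleast_2d(P)-T[:3,3])@T[:3,:3]
    f=192/np.tan(np.radians(c["fov_y"])/2)
    return np.c_[c["cx"]+f*p[:,0]/p[:,2],c["cy"]+f*p[:,1]/p[:,2]]
def back(c,px,z):
    T=np.array(c["T"]);px=np.atleast_2d(px);f=192/np.tan(np.radians(c["fov_y"])/2)
    d=np.c_[(px[:,0]-c["cx"])/f,(px[:,1]-c["cy"])/f,np.ones(len(px))]@T[:3,:3].T
    o=T[:3,3];return o+d*((z-o[2])/d[:,2])[:,None]
def save(c,n,crop=None,s=1):
    im=c["frame"][:,:,::-1]
    if crop: im=im[crop[1]:crop[3],crop[0]:crop[2]]
    cv2.imwrite("pics/"+n,cv2.resize(im,None,fx=s,fy=s,interpolation=cv2.INTER_CUBIC))
E
python3 - <<'E'
from h import *
for n in("top","scene"):
    c=viewer.capture(n);save(c,n+".png",s=1.5);print(n,c["fov_y"],np.round(c["T"],3).tolist())
    for t in("stand","eye","corner","mug","drops","mouse","jar"):
        for r in viewer.cut_out(t,c)[:3]:
            print(t,round(r["score"],2),np.round(r["centre"]),int(r["pixels"].sum()),np.round(back(c,r["centre"],20)[0]))
print(bot.get_obs())
E
```

```text
top 42.40245849479327 [[0.016, -0.983, 0.181, 375.433], [-1.0, -0.018, -0.012, 2.264], [0.016, -0.181, -0.983, 1237.375], [0.0, 0.0, 0.0, 1.0]]
stand 0.77 [278. 214.] 1695 [559. -70.  20.]
stand 0.61 [318. 276.] 1780 [ 407. -168.   20.]
eye 0.59 [279. 212.] 78 [565. -74.  20.]
corner 0.88 [269. 122.] 3514 [796. -46.  20.]
mug 0.58 [169. 192.] 1219 [609. 203.  20.]
drops 0.49 [214. 176.] 112 [651.  92.  20.]
mouse 0.73 [387. 226.] 961 [ 533. -341.   20.]
jar 0.75 [185. 144.] 633 [734. 169.  20.]
scene 44.943493665691314 [[0.87, 0.336, -0.362, 953.518], [0.493, -0.56, 0.665, -638.829], [0.02, -0.757, -0.653, 690.866], [0.0, 0.0, 0.0, 1.0]]
stand 0.85 [222. 218.] 2141 [565. -80.  20.]
stand 0.72 [131. 224.] 2311 [ 419. -190.   20.]
eye 0.71 [129. 206.] 206 [ 380. -150.   20.]
eye 0.57 [225. 201.] 206 [543. -36.  20.]
corner 0.83 [350. 250.] 7298 [823. -28.  20.]
mug 0.55 [299. 147.] 1604 [594. 222.  20.]
drops 0.7 [296. 182.] 251 [646. 100.  20.]
mouse 0.79 [119. 307.] 1957 [ 533. -348.   20.]
jar 0.66 [342. 171.] 991 [720. 190.  20.]
{'time': 0.8, 'joint_positions': array([-1.44398470e+00,  3.41987922e-01,  1.52407531e+00, -3.76713203e-05,
        1.27540759e+00, -1.46016512e-01]), 'dq': array([ 0.00098183, -0.0008994 ,  0.00031537,  0.00177619, -0.00031002,
       -0.00120451]), 'tau': array([-7.80141872e-04, -4.31086886e+01, -2.44468224e+01,  7.15512503e-02,
        4.83126857e-02,  2.60843115e-05]), 'tool_pos': array([ 141.46972446, -505.60759006,  226.7554153 ]), 'tcp_rot': array([3.14147736e+00, 5.33837686e-05, 2.72839096e-01]), 'contact_force': array([-0.51274673,  0.19226803,  0.39562243]), 'moment': array([-0.04642713, -0.02998037,  0.01433308]), 'finger_force': 0.0, 'grip_width': 92.19181127394616}
```

View pics/top.png

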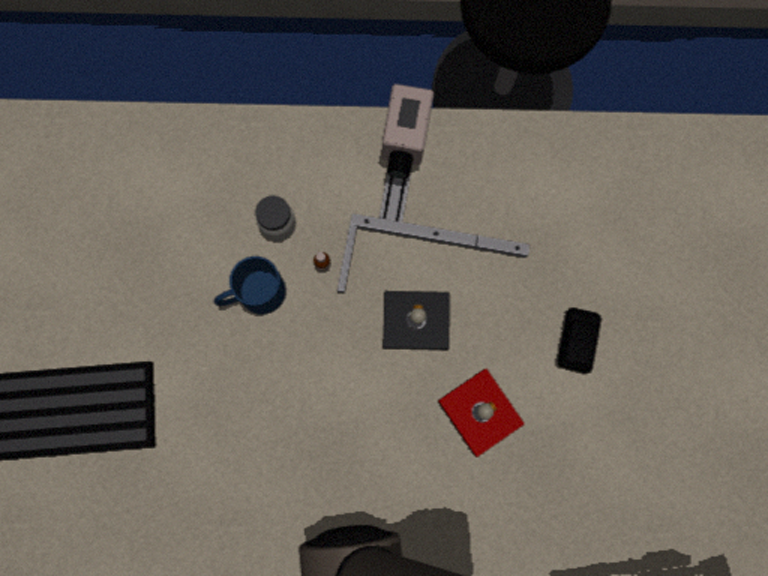

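View pics/scene.png

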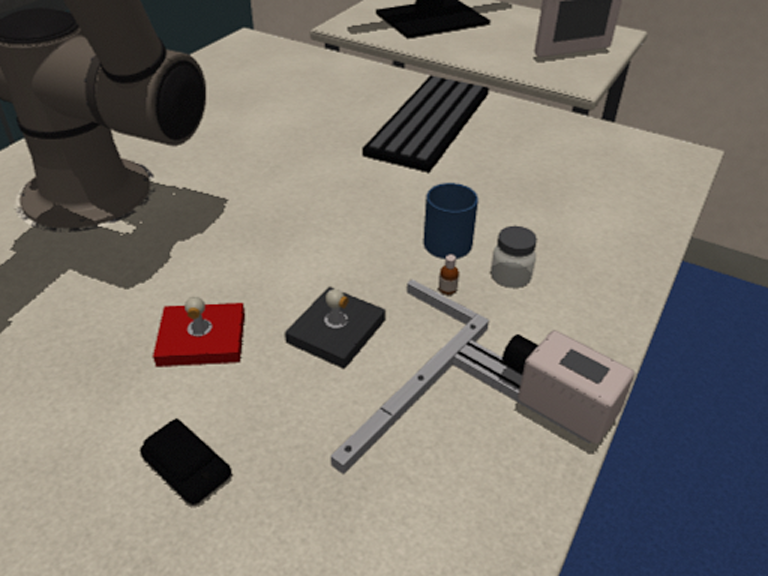

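```bash
cat >> h.py <<'E'
from scipy.optimize import minimize
def boxpts(p,x0,x1,y0,y1,z0,z1):
    a=p[2];R=np.array([[np.cos(a),-np.sin(a)],[np.sin(a),np.cos(a)]])
    P=np.array([[x,y,z] for x in(x0,x1) for y in(y0,y1) for z in(z0,z1)],float)
    P[:,:2]=P[:,:2]@R.T+p[:2];return P
def sil(c,boxes,pf,shape=(384,512),S=4):
    m=np.zeros((shape[0]*S,shape[1]*S),np.uint8)
    for b in boxes:
        q=((pf(c,b)+.5)*S-.5)
        cv2.fillConvexPoly(m,cv2.convexHull(np.round(q*16).astype(np.int32)),1,shift=4)
    return cv2.resize(m.astype(np.float32),(shape[1],shape[0]),interpolation=cv2.INTER_AREA)
STAND=[(-48,48,-55,55,0,22)]
CORN=[(48,68,-240,67,0,20),(-68,48,55,75,0,20)]
def fit(views,p0,boxes,ignore=None):
    """views: list of (cap,mask float,weight mask,projfn)"""
    def cost(p):
        return sum((np.abs(sil(c,[boxpts(p,*b) for b in boxes],pf)-m)*w).sum() for c,m,w,pf in views)
    s=np.array(p0,float);best=None
    for sc in(1,.3):
        sim=np.vstack([s]+[s+sc*d for d in np.array([[15,0,0],[0,15,0],[0,0,.15]])])
        r=minimize(cost,s,method="Nelder-Mead",options=dict(initial_simplex=sim,xatol=.02,fatol=.02));s=r.x
    return s,r.fun
E
python3 - <<'E'
from h import *
V=[];W=[]
for n in("top","scene"):
    c=viewer.capture(n)
    if n=="top": save(c,"crop.png",(210,130,370,260),4.6)
    r=[q for q in viewer.cut_out("stand",c) if abs(q["centre"][0]-(278 if n=="top" else 222))<15][0]
    e=[q for q in viewer.cut_out("eye",c) if abs(q["centre"][0]-(278 if n=="top" else 222))<15]
    m=r["pixels"].astype(np.float32);w=np.ones_like(m)
    for q in e: w[cv2.dilate(q["pixels"].astype(np.uint8),np.ones((7,7)))>0]=0
    V.append((c,m,w,proj))
    g=viewer.cut_out("corner",c)[0]["pixels"].astype(np.float32)
    W.append((c,g,np.ones_like(g),proj))
for S in([V[0]],[V[1]],V): 
    for a in (-.1,.0,-.4): print("stand",fit(S,[559,-70,a],STAND))
CB=CORN+[(175,280,-35,35,0,95),(135,175,-20,20,42,82),(68,175,-17,17,0,12)]
for S in([W[0]],[W[1]],W):print("corner",fit(S,[660,-15,-.15],CB))
E
```

```text
stand (array([ 5.62578672e+02, -6.93023011e+01,  1.48403811e-02]), np.float64(67.1875))
stand (array([ 5.62459879e+02, -6.92525087e+01, -7.07980618e-03]), np.float64(72.0))
stand (array([ 5.62674904e+02, -6.99425505e+01,  1.35087574e-02]), np.float64(69.1875))
stand (array([ 5.60059283e+02, -6.74935489e+01, -2.77392802e-03]), np.float64(120.375))
stand (array([ 5.59652320e+02, -6.76201635e+01,  7.15482782e-03]), np.float64(120.625))
stand (array([ 5.59514051e+02, -6.71271171e+01,  1.79448883e-03]), np.float64(122.3125))
stand (array([ 5.61673176e+02, -6.86591571e+01, -8.05462876e-03]), np.float64(219.5625))
stand (array([ 5.61806063e+02, -6.87379567e+01, -6.11336489e-03]), np.float64(220.125))
stand (array([ 5.61796904e+02, -6.87016006e+01, -6.92829169e-03]), np.float64(220.6875))
corner (array([ 6.63840755e+02, -1.50694491e+01, -1.53325740e-01]), np.float64(449.0))
corner (array([ 6.63342817e+02, -1.51274032e+01, -1.50784139e-01]), np.float64(1092.625))
corner (array([ 6.63504110e+02, -1.49296562e+01, -1.53409179e-01]), np.float64(1551.375))
```

View pics/crop.png

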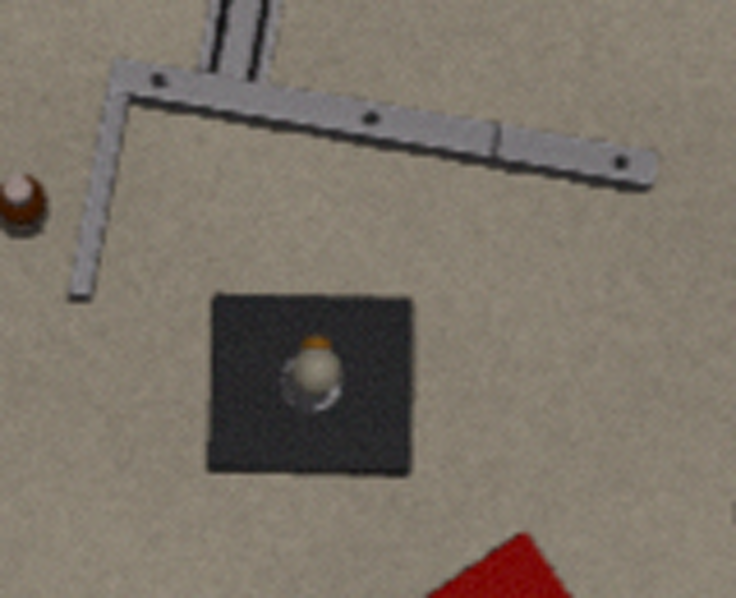

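The near-black plate at top pixel (278,214) is the stand: dark steel and nearest the rails. The plate at (318,276) is the red look-alike, so I leave it. The stand is at about (562,-69), yaw 0. The corner is at about (663.5,-15), yaw -0.153. I'll go in behind the plate with the fingers half open and the tool square to the corner.

```bash
R='1 -0.757 0.2 0 0 0 0.1'
python3 -m handwheel '1 -0.757 0.2 0 0 0 0.1;1 -0.757 0.2 0 0 0 0.1;1 -0.757 0.2 0 0 0 0.1;1 -0.757 0.2 0 0 0 0.1' 
python3 -m handwheel '1 -0.757 0.2 0 0 0 0.1;1 -0.757 0.2 0 0 0 0.1;1 -0.757 0.2 0 0 0 0.1;1 -0.757 0.2 0 0 0 0.1'
python3 -m handwheel '1 -0.757 0.2 0 0 0 0.1;1 -0.757 0.2 0 0 0 0.1;1 -0.757 0.2 0 0 0 0.1;1 -0.757 0.2 0 0 0 0.1'
python3 -m handwheel '1 -0.757 0.2 0 0 0 0.1;1 -0.757 0.2 0 0 0 0.1;1 -0.757 0.2 0 0 0 0.1;1 -0.757 0.2 0 0 0 0.1'
python3 -m handwheel '0.5 -0.377 0.5 0 0 0.1356 0.1;0.5 -0.377 0.5 0 0 0.1356 0.1;0.5 -0.377 0.5 0 0 0.1356 0.1;0.5 -0.377 0.5 0 0 0.1356 0.1;0.5 -0.377 0.5 0 0 0.1356 0.1;0.5 -0.377 0.5 0 0 0.1356 0.1'
```

```text
time: 1.53
tool_pos: [219.8, -400.0, 205.6]
tcp_rot: [-3.137, -0.002, 0.276]
contact_force: [0.1, 0.5, -0.4]
grip_width: 69.6
finger_force: 0.0
time: 1.87
tool_pos: [295.5, -300.5, 185.8]
tcp_rot: [-3.138, -0.001, 0.277]
contact_force: [0.2, 0.7, 0.2]
grip_width: 50.5
finger_force: 0.0
time: 2.2
tool_pos: [371.5, -201.2, 166.0]
tcp_rot: [-3.139, -0.001, 0.278]
contact_force: [-0.8, 0.3, 0.5]
grip_width: 50.9
finger_force: 0.0
time: 2.53
tool_pos: [447.8, -102.0, 146.0]
tcp_rot: [-3.14, -0.001, 0.277]
contact_force: [-1.6, 1.4, -1.2]
grip_width: 50.9
finger_force: 0.0
time: 3.03
tool_pos: [483.3, -57.1, 96.8]
tcp_rot: [3.141, -0.0, -0.151]
contact_force: [0.2, -1.3, 0.4]
grip_width: 50.5
finger_force: 0.0
```

```bash
python3 -m handwheel '0 0 0.4 0 0 0 0.1;0 0 0.7 0 0 0 0.1;0 0 0.86 0 0 0 0.1;0 0 0.86 0 0 0 0.1;0 0 0.86 0 0 0 0.1'
python3 - <<'E'
from h import *
c=viewer.capture("scene");save(c,"s2.png",(60,90,400,330),2.2)
E
```

```text
time: 3.45
tool_pos: [482.9, -57.1, 10.8]
tcp_rot: [3.142, 0.001, -0.153]
contact_force: [0.9, 0.3, 0.3]
grip_width: 50.4
finger_force: 0.0
```

View pics/s2.png

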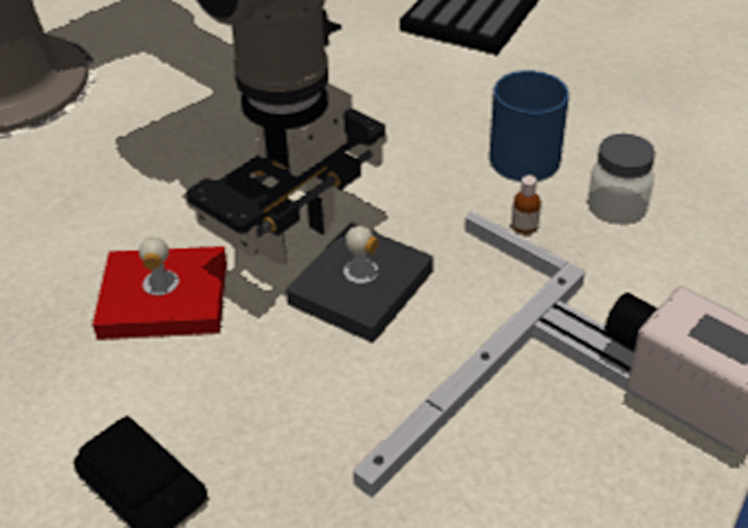

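The fingers stand clear behind the dark plate, and the red plate and eyes are untouched. Now a slow push along +x.

```bash
python3 -m handwheel '0.1 0 0 0 0 0 0.1;0.2 0 0 0 0 0 0.1;0.27 0 0 0 0 0 0.1;0.34 0 0 0 0 0 0.1;0.42 0 0 0 0 0 0.1;0.50 0 0 0 0 0 0.1;0.58 0 0 0 0 0 0.1;0.66 0 0 0 0 0 0.1'
python3 -m handwheel '0.08 0 0 0 0 0 0.1;0.16 0 0 0 0 0 0.1;0.24 0 0 0 0 0 0.1;0.3 0 0 0 0 0 0.1;0.34 0 0 0 0 0 0.1;0.36 0 0 0 0 0 0.1;0.36 0 0 0 0 0 0.1'
cat > m.py <<'E'
from h import *
import sys
def meas(p0,tag=None):
    V=[];W=[]
    for n in("top","scene"):
        c=viewer.capture(n)
        if tag and n in tag: save(c,tag[n],(170,110,370,260) if n=="top" else (160,110,400,300),3.3 if n=="scene" else 4)
        pp=proj(c,[p0[0],p0[1],20])[0]
        S=[q for q in viewer.cut_out("stand",c) if np.hypot(*(q["centre"]-pp))<15]
        if not S: print(n,"none");continue
        m=S[0]["pixels"].astype(np.float32);w=np.ones_like(m)
        for q in viewer.cut_out("eye",c): w[cv2.dilate(q["pixels"].astype(np.uint8),np.ones((7,7)))>0]=0
        f=fit([(c,m,w,proj)],p0,STAND);print(n,np.round(f[0],3),round(float(f[1])),"corner:",rel(f[0]))
C=np.array([663.5,-15,-.153])
def rel(p):
    d=np.array(p[:2])-C[:2];a=C[2]
    return np.round([d@[np.cos(a),np.sin(a)],d@[-np.sin(a),np.cos(a)],p[2]-a if len(p)>2 else 0],3)
E
python3 - <<'E'
from m import *
o=bot.get_obs();r=rel(o["tool_pos"][:2]);print("tcp",r)
p=[r[0]+57.5,-68.6];a=C[2];g=C[:2]+[p[0]*np.cos(a)-p[1]*np.sin(a),p[0]*np.sin(a)+p[1]*np.cos(a)]
meas([*g,-.153])
E
```

```text
time: 4.17
tool_pos: [548.9, -66.7, 10.9]
tcp_rot: [3.141, 0.0, -0.153]
contact_force: [-4.3, 0.9, 3.3]
grip_width: 50.5
finger_force: 2.3
time: 4.75
tool_pos: [584.7, -72.2, 10.6]
tcp_rot: [3.141, -0.001, -0.153]
contact_force: [-0.1, 0.2, -0.3]
grip_width: 50.7
finger_force: 0.2
tcp [-69.199 -68.537   0.   ]
top none
scene [ 6.39943e+02 -8.69000e+01 -1.58000e-01] 77 corner: [-1.2324e+01 -7.4650e+01 -5.0000e-03]
```

```bash
python3 -m handwheel '0.04 0 0 0 0 0 0.1;0.07 0 0 0 0 0 0.1;0.10 0 0 0 0 0 0.1;0.11 0 0 0 0 0 0.1;0.115 0 0 0 0 0 0.1'
python3 -m handwheel '0.01 0 0 0 0 0 0.1;0.015 0 0 0 0 0 0.1;0.015 0 0 0 0 0 0.1'
```

```text
time: 5.42
tool_pos: [595.2, -73.8, 10.7]
tcp_rot: [3.142, 0.001, -0.153]
contact_force: [-5.8, 0.7, 3.7]
grip_width: 50.6
finger_force: 2.6
time: 5.67
tool_pos: [596.8, -74.0, 10.7]
tcp_rot: [3.141, 0.0, -0.153]
contact_force: [-3.4, 0.6, 2.5]
grip_width: 50.8
finger_force: 1.7
```

```bash
python3 -m handwheel '0.01 0 0 0 0 0 0.1;0.015 0 0 0 0 0 0.1;0.015 0 0 0 0 0 0.1'
python3 -m handwheel '0.01 0 0 0 0 0 0.1;0.015 0 0 0 0 0 0.1;0.015 0 0 0 0 0 0.1'
```

```text
time: 5.92
tool_pos: [597.0, -74.0, 10.6]
tcp_rot: [3.142, 0.003, -0.153]
contact_force: [-7.3, 0.7, 3.8]
grip_width: 50.9
finger_force: 3.9
time: 6.17
tool_pos: [597.1, -74.0, 10.7]
tcp_rot: [-3.142, 0.006, -0.153]
contact_force: [-13.6, 0.9, 9.1]
grip_width: 50.4
finger_force: 6.4
```

Flush against the long rail: stalled, with force rising to 14 N. Backing off and lifting to go round to the right-hand side.

```bash
python3 -m handwheel '-0.25 0 0 0 0 0 0.1;-0.5 0 0 0 0 0 0.1;-0.5 0 0 0 0 0 0.1;-0.5 0 -0.4 0 0 0 -0.13;-0.5 0 -0.8 0 0 0 -0.13;-0.5 0 -1 0 0 0 -0.13;-0.5 0 -1 0 0 0 -0.13'
python3 - <<'E'
from m import *
o=bot.get_obs();print(rel([*o["tool_pos"][:2],o["tcp_rot"][2]]),o["tool_pos"],o["contact_force"])
meas([652.5,-88.5,-.153],{"top":"t3.png"})
E
```

```text
time: 6.75
tool_pos: [554.8, -67.9, 116.3]
tcp_rot: [3.14, -0.013, -0.153]
contact_force: [1.0, 0.6, 0.6]
grip_width: 40.2
finger_force: 0.0
[-99.409 -68.842  -0.   ] [554.76003838 -67.88776944 116.30640096] [1.0014053  0.64297599 0.61628023]
top none
scene [ 6.49553e+02 -8.93530e+01 -1.25000e-01] 290 corner: [-2.452e+00 -7.561e+01  2.800e-02]
```

View pics/t3.png

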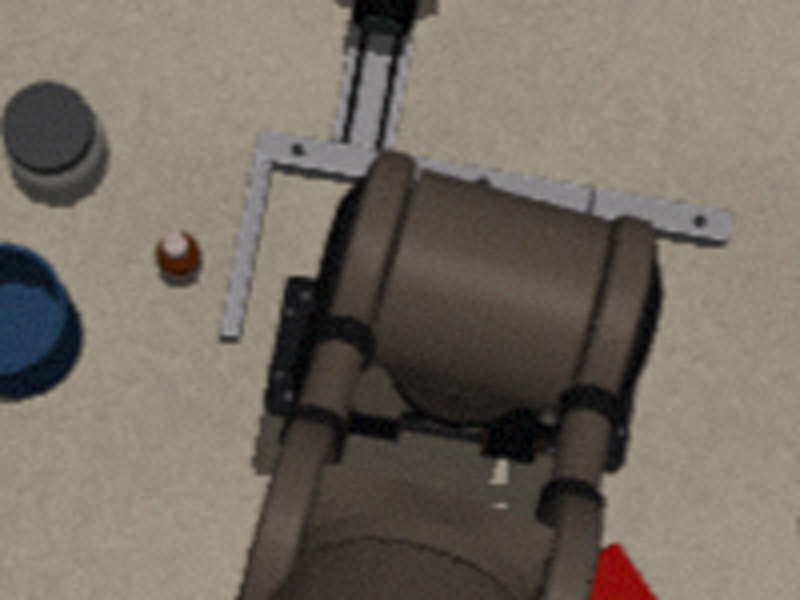

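The top view shows the arm covering the plate (around pixel 450,280 of the crop), with the rails and bystanders in place. Going round to the right-hand side.

```bash
python3 -m handwheel '0 0.9 0 0 0 -0.5 -0.13;0 0.9 0 0 0 -0.5 -0.13;0 0.9 0 0 0 -0.5 -0.13;0.95 0.9 0 0 0 -0.5 -0.13;0.95 0.9 0 0 0 -0.5 -0.13;0.95 0.9 0 0 0 -0.5 -0.13;0.95 0.9 0 0 0 -0.5 -0.13;0.95 0.9 0 0 0 -0.5 -0.13'
python3 - <<'E'
from m import *
o=bot.get_obs();r=rel([*o["tool_pos"][:2],o["tcp_rot"][2]]);print(r,(np.pi/2-r[2])/np.pi)
E
```

```text
time: 7.67
tool_pos: [630.6, -170.2, 108.1]
tcp_rot: [-3.139, 0.001, 0.833]
contact_force: [-0.1, 0.4, 0.2]
grip_width: 40.0
finger_force: 0.0
[  -8.831 -158.419    0.986] 0.1861464522227824
```

```bash
python3 -m handwheel '0 0 0 0 0 -0.183 -0.13;0 0 0 0 0 -0.183 -0.13;0 0 0 0 0 -0.183 -0.13;0 0 0 0 0 -0.183 -0.13;0 0 0 0 0 -0.183 -0.13;0 0 0 0 0 -0.183 -0.13'
python3 - <<'E'
from m import *
o=bot.get_obs();r=rel([*o["tool_pos"][:2],o["tcp_rot"][2]]);print(r,(np.pi/2-r[2])/np.pi,o["tool_pos"])
meas([652.5,-88.5,-.153],{"scene":"s4.png"})
E
```

```text
time: 8.17
tool_pos: [629.9, -170.1, 108.8]
tcp_rot: [-3.139, -0.0, 1.404]
contact_force: [-0.3, -0.6, -0.5]
grip_width: 40.0
finger_force: 0.0
[  -9.549 -158.376    1.557] 0.004391507211837924 [ 629.92561107 -170.07085492  108.84870684]
top [ 6.52691e+02 -8.58360e+01 -1.31000e-01] 512 corner: [ 1.1300e-01 -7.1656e+01  2.2000e-02]
scene [ 6.47207e+02 -8.68080e+01 -1.34000e-01] 652 corner: [-5.1590e+00 -7.3452e+01  1.9000e-02]
```

View pics/s4.png

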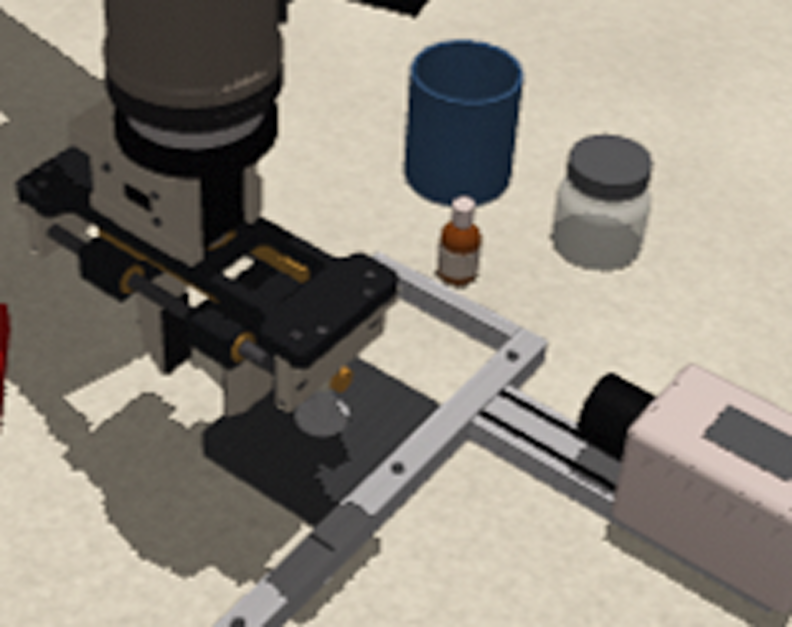

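The plate lies flush along the long rail (crop pixel ~330,440), and the fingers are to its right above the bench. Descending now, then pushing along +y.

```bash
python3 -m handwheel '0 0.05 0.3 0 0 -0.0044 -0.13;0 0.05 0.6 0 0 -0.0044 -0.13;0 0.05 0.85 0 0 -0.0044 -0.13;0 0.05 0.98 0 0 -0.0044 -0.13;0 0.05 0.98 0 0 -0.0044 -0.13;0 0.05 0.98 0 0 -0.0044 -0.13'
python3 - <<'E'
from m import *
o=bot.get_obs();r=rel([*o["tool_pos"][:2],o["tcp_rot"][2]]);print(r)
E
```

```text
time: 8.97
tool_pos: [635.5, -171.2, 12.8]
tcp_rot: [-3.141, -0.0, 1.415]
contact_force: [1.1, -0.0, -0.0]
grip_width: 39.7
finger_force: 0.0
[  -3.872 -158.635    1.568]
```

```bash
python3 -m handwheel '0.08 0 0 0 0 0 -0.13;0.15 0 0 0 0 0 -0.13;0.21 0 0 0 0 0 -0.13;0.27 0 0 0 0 0 -0.13;0.33 0 0 0 0 0 -0.13;0.39 0 0 0 0 0 -0.13;0.45 0 0 0 0 0 -0.13;0.51 0 0 0 0 0 -0.13'
python3 -m handwheel '0.06 0 0 0 0 0 -0.13;0.12 0 0 0 0 0 -0.13;0.18 0 0 0 0 0 -0.13;0.24 0 0 0 0 0 -0.13;0.30 0 0 0 0 0 -0.13;0.34 0 0 0 0 0 -0.13;0.37 0 0 0 0 0 -0.13;0.37 0 0 0 0 0 -0.13'
python3 - <<'E'
from m import *
o=bot.get_obs();r=rel([*o["tool_pos"][:2],o["tcp_rot"][2]]);print(r,o["contact_force"])
meas([663,-21,-.153])
E
```

```text
time: 9.63
tool_pos: [643.6, -120.4, 13.1]
tcp_rot: [3.141, 0.0, 1.415]
contact_force: [-0.7, -3.7, 4.0]
grip_width: 40.1
finger_force: 2.3
time: 10.3
tool_pos: [649.0, -83.0, 12.4]
tcp_rot: [-3.141, -0.001, 1.416]
contact_force: [-0.1, 0.9, 0.1]
grip_width: 39.9
finger_force: 0.0
[ -3.988 -69.442   1.569] [-0.0869619   0.87965828  0.10171522]
top [ 6.64062e+02 -1.77240e+01 -1.55000e-01] 1113 corner: [ 9.700e-01 -2.606e+00 -2.000e-03]
scene none
```

```bash
python3 -m handwheel '0.015 0 0 0 0 0 -0.13;0.03 0 0 0 0 0 -0.13;0.04 0 0 0 0 0 -0.13;0.05 0 0 0 0 0 -0.13;0.05 0 0 0 0 0 -0.13'
python3 -m handwheel '0.01 0 0 0 0 0 -0.13;0.015 0 0 0 0 0 -0.13;0.015 0 0 0 0 0 -0.13'
python3 -m handwheel '0.01 0 0 0 0 0 -0.13;0.015 0 0 0 0 0 -0.13;0.015 0 0 0 0 0 -0.13'
```

```text
time: 10.97
tool_pos: [649.6, -79.1, 12.5]
tcp_rot: [-3.141, 0.0, 1.415]
contact_force: [-0.1, 0.3, -0.9]
grip_width: 39.6
finger_force: 0.5
time: 11.22
tool_pos: [650.0, -77.7, 12.7]
tcp_rot: [-3.142, 0.0, 1.415]
contact_force: [-1.5, -1.5, 0.0]
grip_width: 39.8
finger_force: 0.6
time: 11.47
tool_pos: [650.3, -76.2, 12.7]
tcp_rot: [3.141, 0.0, 1.415]
contact_force: [-0.6, -1.7, -1.7]
grip_width: 40.2
finger_force: 0.6
```

```bash
python3 -m handwheel '0.01 0 0 0 0 0 -0.13;0.015 0 0 0 0 0 -0.13;0.015 0 0 0 0 0 -0.13'
python3 -m handwheel '0.01 0 0 0 0 0 -0.13;0.01 0 0 0 0 0 -0.13;0.01 0 0 0 0 0 -0.13'
```

```text
time: 11.72
tool_pos: [650.4, -75.2, 12.7]
tcp_rot: [-3.142, 0.001, 1.415]
contact_force: [-1.6, -4.2, -0.3]
grip_width: 40.0
finger_force: 2.1
time: 11.97
tool_pos: [650.3, -75.1, 12.7]
tcp_rot: [-3.141, 0.002, 1.415]
contact_force: [-1.9, -6.9, 0.2]
grip_width: 40.1
finger_force: 3.7
```

```bash
python3 -m handwheel '0.01 0 0 0 0 0 -0.13;0.015 0 0 0 0 0 -0.13;0.015 0 0 0 0 0 -0.13'
python3 -m handwheel '-0.3 0 0 0 0 0 -0.13;-0.5 0 0 0 0 0 -0.13;-0.5 0 0 0 0 0 -0.13;-0.5 0 -0.4 0 0 0 -0.13;-0.5 0 -0.8 0 0 0 -0.13;-0.5 0 -1 0 0 0 -0.13;-0.5 0 -1 0 0 0 -0.13'
python3 -m handwheel '-0.4 0 -0.1 0 0 0 -0.13;-0.8 -0.4 -0.1 0 0 0 -0.13;-1 -1 -0.1 0 0 0 -0.13;-1 -1 -0.1 0 0 0 -0.13;-1 -1 -0.1 0 0 0 -0.13;-1 -1 -0.1 0 0 0 -0.13'
python3 -m handwheel '-1 -1 0 0 0 0 -0.13;-1 -1 0 0 0 0 -0.13;-1 -1 0 0 0 0 -0.13;-1 -1 0 0 0 0 -0.13;-1 -1 0 0 0 0 -0.13'
python3 - <<'E'
from m import *
meas([663,-16,-.153],{"top":"t5.png","scene":"s5.png"})
E
```

```text
time: 12.22
tool_pos: [650.2, -75.0, 12.8]
tcp_rot: [-3.141, 0.004, 1.415]
contact_force: [-3.9, -11.7, 0.2]
grip_width: 39.7
finger_force: 6.3
time: 12.8
tool_pos: [646.5, -121.4, 119.2]
tcp_rot: [3.13, 0.001, 1.415]
contact_force: [1.0, 0.6, 0.7]
grip_width: 39.8
finger_force: 0.0
time: 13.3
tool_pos: [527.5, -204.6, 122.5]
tcp_rot: [-3.141, -0.001, 1.413]
contact_force: [1.2, 0.3, 0.1]
grip_width: 40.1
finger_force: 0.0
time: 13.72
tool_pos: [413.6, -289.9, 122.6]
tcp_rot: [3.141, 0.0, 1.413]
contact_force: [0.8, -0.1, 0.5]
grip_width: 39.8
finger_force: 0.0
top [ 6.63915e+02 -1.36680e+01 -1.70000e-01] 89 corner: [ 0.207  1.38  -0.017]
scene [ 6.60778e+02 -1.28250e+01 -1.43000e-01] 168 corner: [-3.022  1.735  0.01 ]
```

View pics/t5.png

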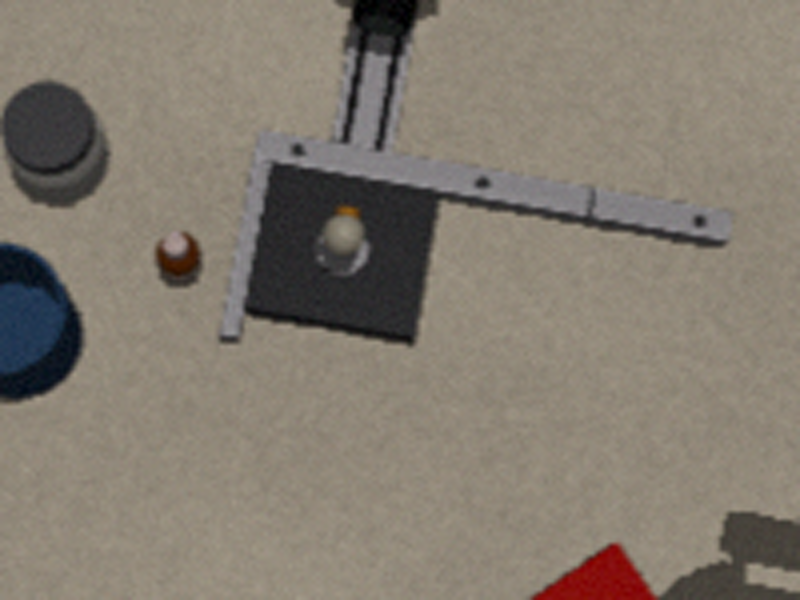

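View pics/s5.png

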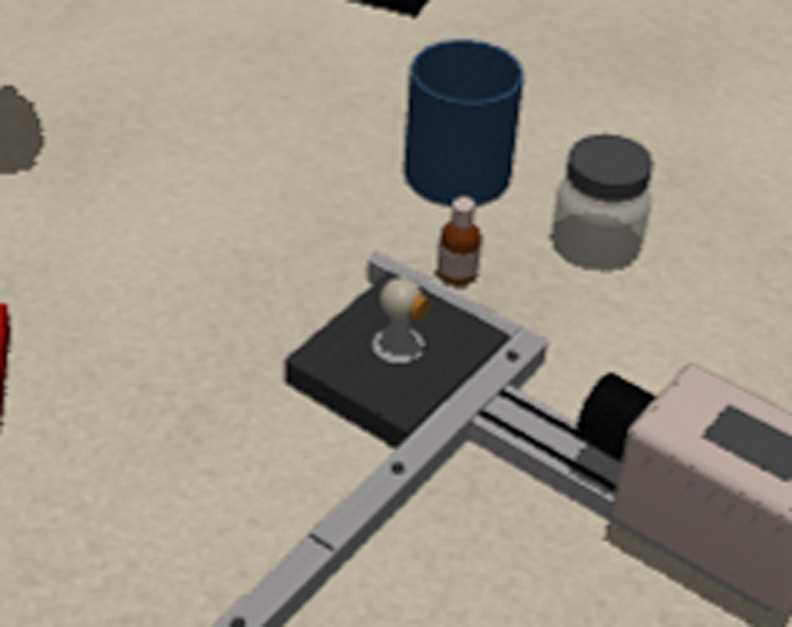

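Both views show the plate square in the corner (top crop about 340,250) and the bystanders unmoved. The scene fit leaves x slightly in doubt. There is time in hand, so I'll go back behind it and press once more towards the long rail.

```bash
python3 -m handwheel '1 0.38 0 0 0 0 -0.13;1 0.38 0 0 0 0 -0.13;1 0.38 0 0 0 0 -0.13;1 0.38 0 0 0 0 -0.13'
python3 -m handwheel '1 0.38 0 0 0 0 -0.13;1 0.38 0 0 0 0 -0.13;1 0.38 0 0 0 0 -0.13;1 0.38 0 0 0 0 -0.13'
python3 -m handwheel '1 0.38 0 0 0 0.4985 -0.13;1 0.38 0 0 0 0.4985 -0.13;1 0.38 0 0 0 0.4985 -0.13;1 0.38 0 0 0 0.4985 -0.13;1 0.38 0 0 0 0.4985 -0.13;1 0.38 0 0 0 0.4985 -0.13;1 0.38 0 0 0 0.4985 -0.13;1 0.38 0 0 0 0.4985 -0.13'
python3 -m handwheel '0 0 0 0 0 0.18 -0.13;0 0 0 0 0 0.18 -0.13;0 0 0 0 0 0.18 -0.13;0 0 0 0 0 0.18 -0.13;0 0 0 0 0 0.18 -0.13;0 0 0 0 0 0.18 -0.13'
python3 - <<'E'
from m import *
o=bot.get_obs();r=rel([*o["tool_pos"][:2],o["tcp_rot"][2]]);print(r,o["tool_pos"])
E
```

```text
time: 14.35
tool_pos: [469.9, -190.9, 122.6]
tcp_rot: [3.141, -0.001, 1.42]
contact_force: [-1.5, -0.5, -0.4]
grip_width: 39.8
finger_force: 0.0
time: 14.68
tool_pos: [522.8, -98.3, 122.6]
tcp_rot: [3.14, -0.001, 1.42]
contact_force: [0.4, -0.0, 0.6]
grip_width: 40.0
finger_force: 0.0
time: 15.35
tool_pos: [573.7, -9.8, 122.5]
tcp_rot: [3.141, 0.0, 0.43]
contact_force: [0.3, 0.3, 0.5]
grip_width: 39.9
finger_force: 0.0
time: 15.85
tool_pos: [573.7, -9.9, 122.5]
tcp_rot: [3.141, 0.0, -0.132]
contact_force: [-0.4, -0.1, 0.1]
grip_width: 40.0
finger_force: 0.0
[-8.9506e+01 -8.6860e+00  2.1000e-02] [573.71551305  -9.94310784 122.5277145 ]
```

```bash
python3 -m handwheel '0 -0.1 0.3 0 0 0.0067 -0.13;0 -0.1 0.6 0 0 0.0067 -0.13;0 -0.1 0.9 0 0 0.0067 -0.13;0 -0.1 1 0 0 0.0067 -0.13;0 -0.1 1 0 0 0.0067 -0.13'
python3 -m handwheel '0.1 0 0.1 0 0 0 -0.13;0.2 0 0.1 0 0 0 -0.13;0.26 0 0.1 0 0 0 -0.13;0.29 0 0.1 0 0 0 -0.13;0.31 0 0.1 0 0 0 -0.13;0.32 0 0.1 0 0 0 -0.13;0.32 0 0.1 0 0 0 -0.13'
python3 -m handwheel '0.01 0 0 0 0 0 -0.13;0.015 0 0 0 0 0 -0.13;0.015 0 0 0 0 0 -0.13'
python3 - <<'E'
from m import *
o=bot.get_obs();r=rel([*o["tool_pos"][:2],o["tcp_rot"][2]]);print(r)
E
```

```text
time: 16.27
tool_pos: [573.0, 0.4, 20.1]
tcp_rot: [3.141, 0.006, -0.149]
contact_force: [-0.4, 0.2, 0.0]
grip_width: 39.9
finger_force: 0.0
time: 16.85
tool_pos: [606.6, -4.5, 13.2]
tcp_rot: [3.141, -0.0, -0.151]
contact_force: [0.6, -0.4, 0.3]
grip_width: 39.7
finger_force: 0.0
time: 17.1
tool_pos: [606.9, -4.5, 12.7]
tcp_rot: [3.141, 0.002, -0.151]
contact_force: [-5.5, 0.3, 4.2]
grip_width: 40.1
finger_force: 2.8
[-5.7518e+01  1.7650e+00  2.0000e-03]
```

```bash
python3 -m handwheel '0.01 0 0 0 0 0 -0.13;0.015 0 0 0 0 0 -0.13;0.015 0 0 0 0 0 -0.13'
python3 -m handwheel '0.01 0 0 0 0 0 -0.13;0.01 0 0 0 0 0 -0.13;0.01 0 0 0 0 0 -0.13'
python3 -m handwheel '-0.3 0 0 0 0 0 -0.13;-0.5 0 0 0 0 0 -0.13;-0.5 0 0 0 0 0 -0.13;-0.5 0 -0.4 0 0 0 -0.13;-0.5 0 -0.8 0 0 0 -0.13;-0.5 0 -1 0 0 0 -0.13;-0.5 0 -1 0 0 0 -0.13'
python3 -m handwheel '-0.4 0 -0.2 0 0 0 -0.13;-0.8 0 -0.4 0 0 0 -0.13;-1 0 -0.4 0 0 0 -0.13;-1 0 -0.4 0 0 0 -0.13;-1 0 -0.4 0 0 0 -0.13;-1 0 -0.4 0 0 0 -0.13'
python3 - <<'E'
from m import *
meas([663,-16,-.153],{"top":"t6.png"})
E
```

```text
time: 17.35
tool_pos: [607.5, -4.9, 12.6]
tcp_rot: [3.141, 0.004, -0.151]
contact_force: [-8.0, -0.5, 6.4]
grip_width: 39.9
finger_force: 4.2
time: 17.6
tool_pos: [608.2, -5.1, 12.5]
tcp_rot: [3.141, 0.005, -0.151]
contact_force: [-9.5, -0.2, 7.0]
grip_width: 40.2
finger_force: 4.6
time: 18.18
tool_pos: [565.2, 1.9, 118.3]
tcp_rot: [-3.141, -0.012, -0.151]
contact_force: [1.2, -0.7, 0.0]
grip_width: 40.1
finger_force: 0.0
time: 18.68
tool_pos: [463.5, 17.2, 152.6]
tcp_rot: [3.142, -0.002, -0.151]
contact_force: [0.8, 0.2, -0.4]
grip_width: 40.0
finger_force: 0.0
top [ 6.65143e+02 -1.34390e+01 -1.58000e-01] 85 corner: [ 1.386  1.794 -0.005]
scene [ 6.61098e+02 -1.21510e+01 -1.17000e-01] 280 corner: [-2.808  2.449  0.036]
```

View pics/t6.png

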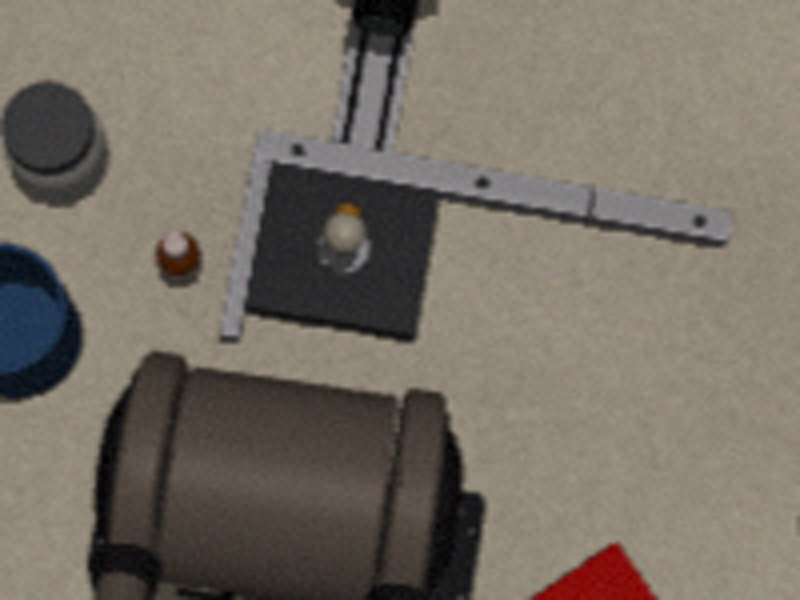

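The plate crept about 1 mm during that press, so I'll press once more until it clearly stalls.

```bash
python3 -m handwheel '1 0 0.4 0 0 0 -0.13;1 0 0.4 0 0 0 -0.13;1 0 0.4 0 0 0 -0.13;1 0 0.4 0 0 0 -0.13'
python3 -m handwheel '0 0 0.4 0 0 0 -0.13;0 0 0.8 0 0 0 -0.13;0 0 1 0 0 0 -0.13;0 0 1 0 0 0 -0.13;0.2 0 1 0 0 0 -0.13;0.35 0 1 0 0 0 -0.13;0.45 0 1 0 0 0 -0.13;0.48 0 1 0 0 0 -0.13'
python3 -m handwheel '0.01 0 0 0 0 0 -0.13;0.02 0 0 0 0 0 -0.13;0.02 0 0 0 0 0 -0.13'
python3 -m handwheel '0.01 0 0 0 0 0 -0.13;0.01 0 0 0 0 0 -0.13;0.01 0 0 0 0 0 -0.13'
python3 -m handwheel '0.01 0 0 0 0 0 -0.13;0.01 0 0 0 0 0 -0.13;0.01 0 0 0 0 0 -0.13'
```

```text
time: 19.32
tool_pos: [564.3, 1.5, 110.0]
tcp_rot: [3.141, 0.0, -0.152]
contact_force: [-1.6, -0.2, -0.5]
grip_width: 40.2
finger_force: 0.0
time: 19.98
tool_pos: [608.5, -4.6, 14.2]
tcp_rot: [-3.141, 0.002, -0.151]
contact_force: [-11.5, 1.9, 8.5]
grip_width: 40.2
finger_force: 5.7
time: 20.23
tool_pos: [608.4, -4.6, 14.2]
tcp_rot: [3.142, 0.004, -0.151]
contact_force: [-8.7, 1.4, 5.7]
grip_width: 39.8
finger_force: 4.4
time: 20.48
tool_pos: [608.5, -4.6, 14.2]
tcp_rot: [3.141, 0.006, -0.151]
contact_force: [-11.1, 2.0, 7.7]
grip_width: 40.0
finger_force: 5.7
time: 20.73
tool_pos: [608.5, -4.6, 14.2]
tcp_rot: [3.141, 0.008, -0.151]
contact_force: [-14.8, 2.1, 10.4]
grip_width: 39.8
finger_force: 7.3
```

It stalled at 608.5 with the force rising to 15 N, so it is flush on the long rail. Retreating and handing in.

```bash
python3 -m handwheel '-0.3 0 0 0 0 0 -0.13;-0.5 0 0 0 0 0 -0.13;-0.5 0 0 0 0 0 -0.13;-0.5 0 -0.4 0 0 0 -0.13;-0.5 0 -0.8 0 0 0 -0.13;-0.5 0 -1 0 0 0 -0.13;-0.5 0 -1 0 0 0 -0.13'
python3 -m handwheel '-0.4 0 -0.2 0 0 0 -0.13;-0.8 0 -0.4 0 0 0 -0.13;-1 0 -0.4 0 0 0 -0.13;-1 0 -0.4 0 0 0 -0.13;-1 0 -0.4 0 0 0 -0.13;-1 0 -0.4 0 0 0 -0.13'
python3 - <<'E'
from m import *
meas([664,-14,-.153]); print(bot.close_job())
E
```

```text
time: 21.32
tool_pos: [567.1, 1.7, 119.7]
tcp_rot: [-3.141, -0.013, -0.151]
contact_force: [0.8, -0.2, 0.4]
grip_width: 40.0
finger_force: 0.0
time: 21.82
tool_pos: [465.5, 16.9, 153.3]
tcp_rot: [3.142, -0.002, -0.151]
contact_force: [0.0, -0.1, -0.9]
grip_width: 39.9
finger_force: 0.0
top [ 6.65451e+02 -1.44640e+01 -1.65000e-01] 132 corner: [ 1.847  0.827 -0.012]
scene [ 6.60215e+02 -1.18020e+01 -1.46000e-01] 180 corner: [-3.734  2.66   0.007]
the job is handed in; nothing more can be done
None
```

I pushed the base into the corner until it stalled against both rails, withdrew the hand and handed the job in at about 22 s; no verdict came back, and the last camera fits (x +1.8 mm top view, -3.7 mm scene view, where the rail hides part of the plate) cannot by themselves confirm the 3 mm limit.

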